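# Sweep the nut shells off the board

### The job

Clear the three empty walnut half-shells off the wooden board: sweep each one along the board with the fingers and over the edge, so that it drops into the low steel tray standing against the board's side. Do not pick the shells up, and leave the white lidded snack cup on the board and the red timer where they stand.

Things in the scene. Friction and masses are not known exactly. Their poses are not given: they have to be found in the camera images.
- board: light wooden board, 280 mm along its x, 320 mm along its y, 30 mm thick, flat on the counter; it does not slide. Origin at the centre of its underside, z up, so its top is 30 mm above the origin; its edges towards +y and -y are 160 mm from the origin.
- tray: low open steel scrap tray, 280 mm along its x, 130 mm along its y, walls 22 mm high and 4 mm thick, floor about 4 mm thick; it does not slide. It stands parallel to the board against either the board's +y or its -y edge (2 mm gap), level with it end to end, its rim 8 mm below the board's top. Origin at the centre of its underside, axes as the board's.
- shell1: an empty half walnut shell, dark brown, a dome 32 mm across and 15 mm high (its side is upright for the lowest 7 mm or so), about 15 g, lying flat side down on the board and sliding freely; one of three alike. Origin at the centre of its flat underside, z up.
- shell2: an empty half walnut shell, dark brown, a dome 32 mm across and 15 mm high (its side is upright for the lowest 7 mm or so), about 15 g, lying flat side down on the board and sliding freely; one of three alike. Origin at the centre of its flat underside, z up.
- shell3: an empty half walnut shell, dark brown, a dome 32 mm across and 15 mm high (its side is upright for the lowest 7 mm or so), about 15 g, lying flat side down on the board and sliding freely; one of three alike. Origin at the centre of its flat underside, z up.
- snack_cup: white plastic snack cup with its lid on, round, 61 mm across, 51 mm high, about 150 g, loose, standing on the board among the shells; not to be moved. Seen along the board's y direction, it and the shells stand in four separate lanes about 70 mm apart (centres at least 54 mm apart across the board's x). Origin at the centre of its underside.
- timer: red plastic kitchen timer with a turning knob, round, 68 mm across, 53 mm high, about 200 g, loose, standing on the counter beside the board, across from the tray, 67 mm from that edge to its centre; not to be moved. Origin at the centre of its underside. A fixed turntable with jars is far to the robot's right, clear of the work.

How it is judged:
By the outcome, as a careful person would: the job done as asked, in the order asked, and still so for the second after the job is handed in, with the robot touching nothing.
It also fails if it takes over 58 s, if anything falls off the work surface, if the arm or the gripper's body presses on something with over 40 N, if the wrist force passes 120 N, or if a joint passes its speed limit or range.

### The arm

A 7-joint arm with a two-finger parallel gripper is mounted at the origin on the work surface. World frame = base frame: x ahead of the robot, y to its left, z up, the work surface at z = 0. Lengths are in m, angles in rad, forces in N, time in s.
With the tool pointing down it reaches from about 0.425 to 0.925 m from the base axis. Payload 6.8 kg.
Tool frame: the origin (TCP) lies on the front face of the gripper's body, between the roots of the fingers; the fingertips stand 73 mm ahead of it and the grasp point (between the pads) lies 54 mm ahead of it (env.nose_length is the distance from the TCP to the fingertips, in m); z points along the fingers, y is the line along which they close (so a half turn about z gives the same grasp; the last joint's range is limited). The gripper opens to 85 mm and grips with 20 to 120 N. Pads are 22 mm wide; open, the fingers measure 114 mm over their backs; the gripper's body (76 mm by 85 mm) begins 54 mm behind the grasp point. The pads swing forward as they close: fully open they stand 13 mm farther back than shut.
Start: joints at [-1.239, 0.477, 0.022, 1.555, -0.011, 1.109, -0.083], TCP at [0.287, 0.611, 0.304] pointing down, gripper open.
Joint ranges: [-2.96, 2.96], [-0.34, 2.1], [-1.41, 1.46], [0.24, 2.44], [-1.37, 4.51], [0.17, 1.92], [-2.96, 2.96]. Speed limits (rad/s): [2.39, 2.39, 3.14, 3.14, 3.14, 3.14, 3.14].

### API

Orientations are given as a unit quaternion [w, x, y, z].
In Python, from cell import env, kin, camera, calibration, job gives the robot as it stands. The module is installed in compiled form; this text tells all that it offers. Calls block until the motion is done:
- env.reach(position, orientation): joint-space move of the TCP to a pose.
- env.movel(position, velocity=0.15, rot=None, stop_force=None): straight line of the TCP; rot=None keeps the orientation; velocity is the mean speed in m/s. With stop_force (N) it stops when the force on the tool has changed by that much, and returns True; else False.
- env.goto_joints(angles): joint-space move.
- env.grip(opening, f_grip=None): finger opening in m; f_grip is the grip in N (None keeps the last); returns when the fingers have stopped.
- env.dwell(seconds).
- kin.inverse_kinematics(position, orientation): joint angles nearest the present ones, or None.
- env.get_state(): the state.
- camera(name): name is "scene" or "top" or "wrist"; returns (picture, depth): 400x640x3 uint8, blue, green, red; 400x640 float32, m along the optical axis (not along the pixel's ray), 0 where there is no reading.
- calibration(name): a dict with "fx", "fy", "cx", "cy" (pixels), "k1" (the pictures are not rectified: a ray, as slopes to the right and down, at radius r is drawn at 1 + k1 r^2 times it, then the intrinsics apply), "rvec" (rotation vector, rad) and "tvec" (3), from world to camera coordinates, as OpenCV has them. Camera axes: x right, y down, z forward; pixel columns grow to the right and rows downward; lengths in m; the calibration is good to about 2 mm. A picture is of the moment at which its call begins: read the wrist's pose just before it. calibration takes no time and is no camera call; for the wrist camera it gives the pose at the moment of the call.
A pose or a line that the arm cannot do raises env.PlanningError and nothing moves.
- job.job_done(): hands the job in; it is judged then, once.
The state is a dict: "time": time; "qpos": joint angles; "joint_velocities": joint speeds; "joint_torque": joint torques, N m; "tcp_pos": TCP position; "orientation": TCP orientation; "force": force on the tool from outside, world axes, zero at the start; "torque": the same for the moment, N m; "opening": finger opening in m; "gripper_force": force on a finger pad.
Only numpy, scipy, OpenCV 4.12 (cv2) and the standard library are available. Lean on these libraries where they do the work, as an engineer would, in place of code of your own. Each camera call takes 0.05 s, during which the arm holds its last target. There are 200 camera calls.

## Working session

There is one attempt and no reset: what is moved stays moved. The work goes in short steps, each a Python script; the robot and the scene stay as the last script left them, time stands still between calls to the robot, and variables do not carry over. Pictures are saved under pics/ and viewed, at most 10 in all, crops included, and the job is handed in when it is done.

```bash
ls; mkdir -p pics; python3 - <<'E'
from cell import env,camera,calibration
import cv2,numpy as np
for n in("top","scene"):
    p,d=camera(n);cv2.imwrite(f"pics/{n}1.png",p);np.save(f"{n}d.npy",d)
    c=calibration(n);print(n,c,-cv2.Rodrigues(np.array(c["rvec"],float))[0].T@np.array(c["tvec"],float).ravel())
s=env.get_state();print(s["time"],s["tcp_pos"],s["orientation"],s["opening"])
E
```

```text
pics
top {'fx': 434.21491782301774, 'fy': 434.21491782301774, 'cx': 316.1746364539901, 'cy': 196.84207736634752, 'k1': -0.05641360369707879, 'rvec': array([ 2.13311276, -2.19249372,  0.08116268]), 'tvec': array([0.06131533, 0.56627214, 0.75449316])} [0.49322046 0.03100761 0.80588816]
scene {'fx': 492.0722740735784, 'fy': 492.0722740735784, 'cx': 328.05034778742066, 'cy': 201.4010095463531, 'k1': 0.008517426289443809, 'rvec': array([ 2.16393598,  0.65271978, -0.28323406]), 'tvec': array([-0.49596761, -0.14240203,  1.17159088])} [ 0.95013287 -0.58089277  0.63142578]
0.1 [0.28719655 0.61038573 0.30298668] [-1.20475200e-04  2.18118820e-01  9.75921849e-01 -8.42554511e-04] 0.08565861329142072
```

View pics/top1.png

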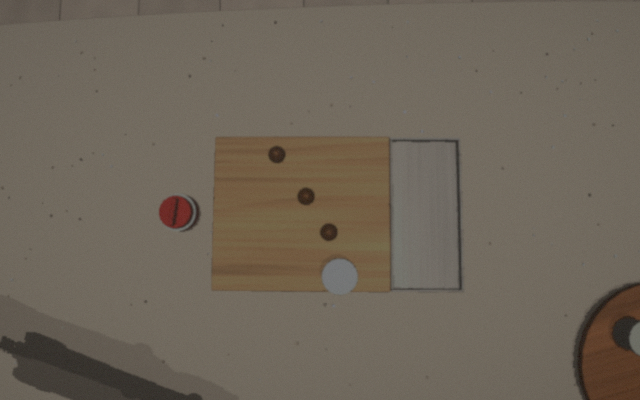

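View pics/scene1.png

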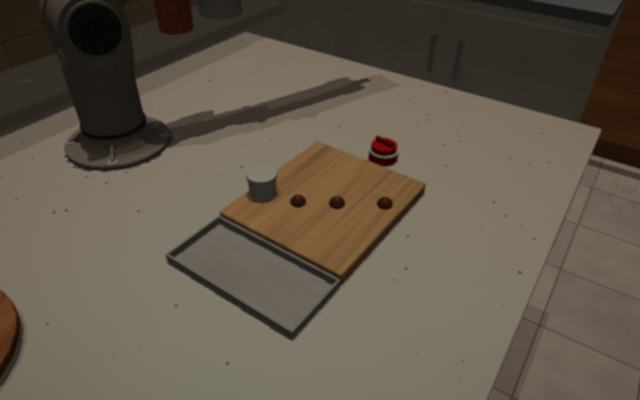

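The top view shows the board with corners (216,137), (390,137), (391,291) and (211,290). The tray is on its right, the −y side. Shells are at (277,155), (306,196) and (329,232), the cup at (340,276), and the timer at (176,212).

```bash
cat > h.py <<'E'
import cv2,numpy as np
from cell import env,kin,camera,calibration,job
def px2w(n,uv,z):
    c=calibration(n);K=np.array([[c["fx"],0,c["cx"]],[0,c["fy"],c["cy"]],[0,0,1]])
    s=cv2.undistortPoints(np.array(uv,float).reshape(-1,1,2),K,np.array([c["k1"],0,0,0,0])).reshape(-1,2)
    R=cv2.Rodrigues(np.array(c["rvec"],float))[0];C=-R.T@np.array(c["tvec"],float).ravel()
    d=np.c_[s,np.ones(len(s))]@R
    return C+d*((np.reshape(z,(-1,1))-C[2])/d[:,2:])
def shells(n,p,z=.04,box=(205,395,130,285)):
    a,b,c,d=box;m=np.zeros(p.shape[:2],np.uint8);m[c:d,a:b]=(p[c:d,a:b].max(2)<75)*255
    _,_,st,ce=cv2.connectedComponentsWithStats(m)
    return [(ce[i],st[i,4]) for i in range(1,len(st)) if st[i,4]>40]
E
python3 - <<'E'
from h import *
np.set_printoptions(precision=4,suppress=True)
p=cv2.imread("pics/top1.png")
for ce,a in shells("top",p): print("shell",ce,a,px2w("top",[ce],.037))
print(px2w("top",[(216,137),(390,137),(391,291),(211,290)],.03))
print("cup top",px2w("top",[(340,276)],.081),"timer",px2w("top",[(176,212)],.05))
print("tray rim",px2w("top",[(459,140),(461,290)],.022))
d=np.load("topd.npy");print(d[270,300],d[155,277],d[276,340],d[212,425])
print("scene", px2w("scene",[(385,203),(337,202),(298,201),(262,173),(425,187),(341,273),(222,215),(321,143)],[.037,.037,.037,.081,.03,.03,.03,.03]))
cv2.imwrite("pics/c.png",cv2.resize(p[125:305,150:470],None,fx=2.5,fy=2.5,interpolation=cv2.INTER_CUBIC))
E
```

```text
shell [276.455 154.29 ] 200 [[0.6458 0.1151 0.037 ]]
shell [305.5749 196.1014] 207 [[0.5687 0.0644 0.037 ]]
shell [328.5097 231.7039] 206 [[0.5044 0.0254 0.037 ]]
[[ 0.6831  0.2267  0.03  ]
 [ 0.6729 -0.0913  0.03  ]
 [ 0.3973 -0.0816  0.03  ]
 [ 0.4064  0.2372  0.03  ]]
cup top [[0.4303 0.0089 0.081 ]] timer [[0.5458 0.2936 0.05  ]]
tray rim [[ 0.6657 -0.2192  0.022 ]
 [ 0.3943 -0.2076  0.022 ]]
0.76622945 0.7755465 0.71734387 0.79939514
scene [[ 0.6506  0.1094  0.037 ]
 [ 0.5724  0.0592  0.037 ]
 [ 0.5086  0.019   0.037 ]
 [ 0.4341  0.0055  0.081 ]
 [ 0.6903  0.2108  0.03  ]
 [ 0.6735 -0.089   0.03  ]
 [ 0.4106 -0.089   0.03  ]
 [ 0.4222  0.2296  0.03  ]]
```

View pics/c.png

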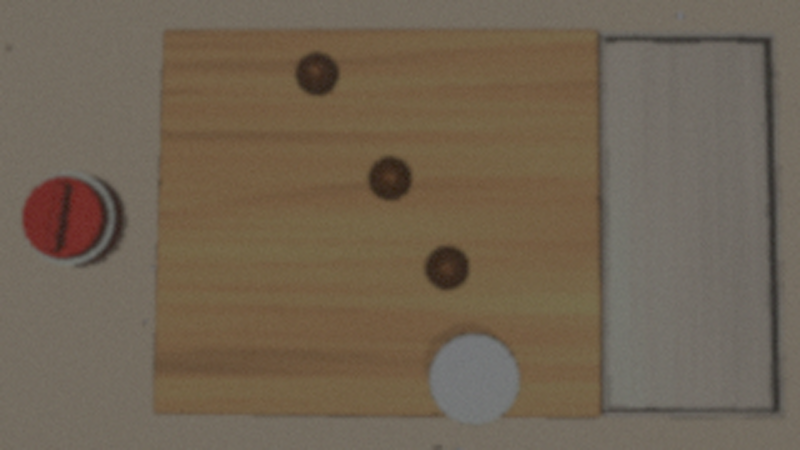

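Both views agree to about 5 mm, the board yaw is about −2°, and the tray is on −y. I'll push with the two fingers side by side, 20 mm apart, so each shell nests between the tips. The first shell also gives the board height by touch.

```bash
cat > sw.py <<'E'
from h import *
from scipy.spatial.transform import Rotation as Ro
th=np.deg2rad(-2.0);ex=np.array([np.cos(th),np.sin(th),0]);ey=np.array([-np.sin(th),np.cos(th),0])
def quats():
    for s in(1,-1):
        z=np.array([0,0,-1.]);y=s*ex;q=Ro.from_matrix(np.c_[np.cross(y,z),y,z]).as_quat();yield q[[3,0,1,2]]
def start_q(p):
    q0=np.array(env.get_state()["qpos"]);best=[(np.abs(np.array(j)-q0).max(),tuple(q)) for q in quats() if (j:=kin.inverse_kinematics(list(p),list(q))) is not None]
    return list(min(best)[1])
def sweep(xy,zt=None,yend=-.115,v=.12):
    p=np.array([*xy,0])+.046*ey
    p[2]=.16;q=start_q(p);env.reach(p.tolist(),q)
    if zt is None:
        env.movel([p[0],p[1],.115],.12)
        print("hit",env.movel([p[0],p[1],.095],.02,stop_force=4));zt=env.get_state()["tcp_pos"][2]+.003;print("ztcp",zt)
    env.movel([p[0],p[1],zt],.1)
    e=p-ey*(p[1]-yend)/ey[1];env.movel([e[0],e[1],zt],v)
    s=env.get_state();print(s["time"],s["tcp_pos"],s["force"])
    env.movel([e[0],e[1],.16],.2)
    return zt
E
python3 - <<'E'
from sw import *
print(env.nose_length);env.grip(.02);print(env.get_state()["opening"],env.nose_length)
z=sweep((.648,.112));open("zt","w").write(str(z))
p,d=camera("scene");cv2.imwrite("pics/s2.png",p)
E
```

```text
0.0726
0.02011881956536213 0.0726
hit True
ztcp 0.10590955687983403
6.7333 [ 0.6401617  -0.1142807   0.10583449] [ 1.05576531 -0.61769266  0.40258329]
```

View pics/s2.png

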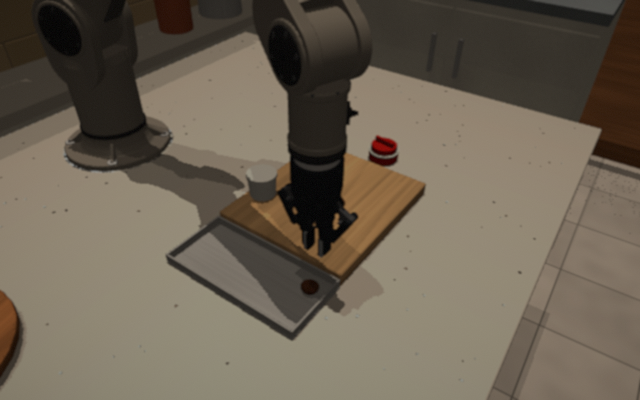

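Shell 1 is in the tray at (310,287). The gripper's knuckles look wide, so I'll sweep shell 2 and then measure the gripper profile from depth before passing the cup.

```bash
python3 - <<'E'
from sw import *
np.set_printoptions(precision=3,suppress=True)
sweep((.5705,.062),float(open("zt").read()))
t=np.array(env.get_state()["tcp_pos"])
p,d=camera("scene");cv2.imwrite("pics/s3.png",p)
c=calibration("scene");K=np.array([[c["fx"],0,c["cx"]],[0,c["fy"],c["cy"]],[0,0,1]])
v,u=np.nonzero(d>0);s=cv2.undistortPoints(np.c_[u,v].astype(float).reshape(-1,1,2),K,np.array([c["k1"],0,0,0,0])).reshape(-1,2)
P=np.c_[s,np.ones(len(s))]*d[v,u][:,None];R=cv2.Rodrigues(c["rvec"])[0]
W=(P-c["tvec"].ravel())@R
L=np.c_[(W-t)@ex,(W-t)@ey,W[:,2]-(t[2]-.0726)]
for h in np.arange(0,.11,.01):
    m=(abs(L[:,0])<.12)&(abs(L[:,1])<.09)&(L[:,2]>=h)&(L[:,2]<h+.01)&(W[:,2]>.07)
    if m.sum():
        q=L[m];print(f"{h:.2f}",m.sum(),np.percentile(q[:,0],[0,3,97,100]),np.percentile(q[:,1],[3,97]))
cv2.imwrite("pics/s3c.png",cv2.resize(p[120:340,150:420],None,fx=2.7,fy=2.7,interpolation=cv2.INTER_CUBIC))
E
```

```text
10.825 [ 0.564 -0.114  0.106] [-0.21   0.359  0.214]
0.00 90 [-0.023 -0.017  0.023  0.025] [-0.013  0.008]
0.01 127 [-0.023 -0.021  0.025  0.026] [-0.013  0.008]
0.02 128 [-0.022 -0.016  0.025  0.026] [-0.013  0.008]
0.03 97 [-0.021 -0.015  0.025  0.026] [-0.013  0.006]
0.04 182 [-0.043 -0.037  0.043  0.044] [-0.014  0.007]
0.05 237 [-0.046 -0.043  0.045  0.049] [-0.014  0.008]
0.06 242 [-0.052 -0.047  0.053  0.055] [-0.018  0.013]
0.07 258 [-0.056 -0.05   0.057  0.06 ] [-0.019  0.006]
0.08 286 [-0.06  -0.055  0.064  0.065] [-0.019  0.001]
0.09 436 [-0.063 -0.058  0.065  0.067] [-0.021  0.008]
0.10 305 [-0.048 -0.03   0.052  0.056] [-0.021  0.003]
```

View pics/s3c.png

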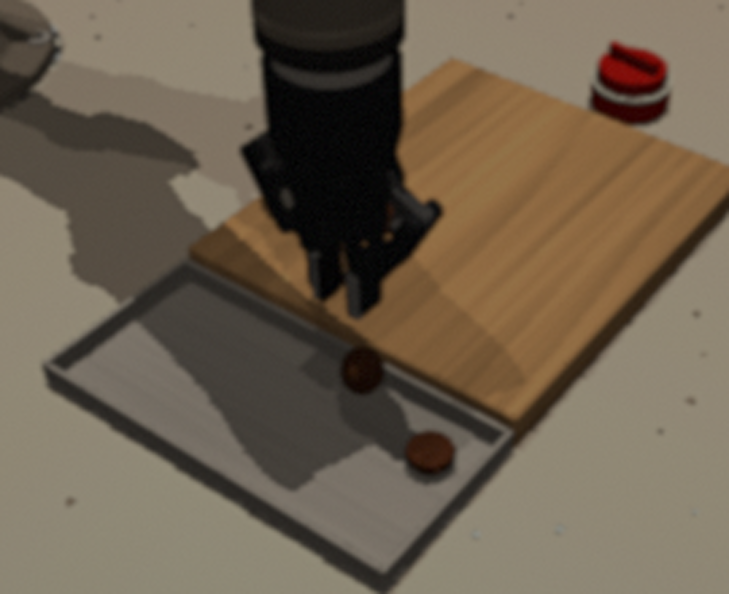

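Shell 2 is in the tray at crop (362,370). It is tilted near the wall, so I'll check it later. The knuckles are about 46 mm half-wide near cup-lid height and the cup's side is only about 44 mm from shell 3's lane. For shell 3 I'll turn the gripper 90°, close it and push with the back of a finger, which leaves plenty of room.

```bash
python3 - <<'E'
from sw import *
np.set_printoptions(precision=3,suppress=True)
zt=float(open("zt").read())
t=env.get_state()["tcp_pos"];env.movel([t[0],t[1],.2],.2);env.grip(0.0)
p=np.array([.5065,.022,.2])+.060*ey
q0=np.array(env.get_state()["qpos"]);c=[]
for s in(1,-1):
    z=np.array([0,0,-1.]);y=s*ey;q=Ro.from_matrix(np.c_[np.cross(y,z),y,z]).as_quat()[[3,0,1,2]]
    j=kin.inverse_kinematics(p.tolist(),q.tolist())
    if j is not None:c.append((abs(np.array(j)-q0).max(),q.tolist()))
print(c);env.reach(p.tolist(),min(c)[1])
env.movel([p[0],p[1],zt+.002],.15)
e=p-ey*(p[1]+.118)/ey[1];env.movel([e[0],e[1],zt+.002],.1)
s=env.get_state();print(s["time"],s["tcp_pos"],s["force"])
env.movel([e[0],e[1],.2],.2);env.movel([.62,.0,.3],.25)
P,d=camera("scene");cv2.imwrite("pics/s4c.png",cv2.resize(P[120:340,150:420],None,fx=2.7,fy=2.7,interpolation=cv2.INTER_CUBIC))
E
```

```text
[(np.float64(0.9700573858104157), [0.0, 0.01745240643728351, 0.9998476951563913, 0.0]), (np.float64(1.7086098913207124), [-0.0, 0.9998476951563913, -0.01745240643728351, 0.0])]
15.8167 [ 0.502 -0.117  0.108] [-0.375  0.038 -0.366]
```

View pics/s4c.png

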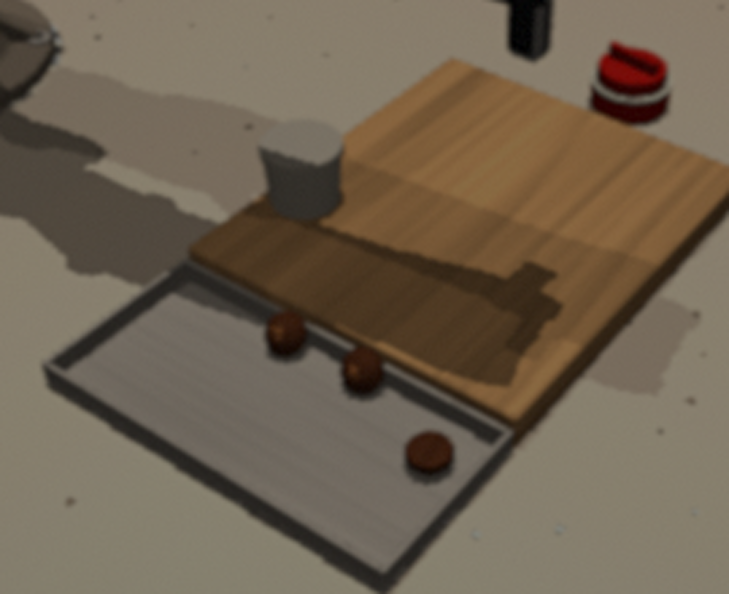

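All three shells are in the tray, and the cup and timer look unmoved. Two shells lean against the near wall, at crop (286,333) and (362,370). I'll measure how they rest.

```bash
python3 - <<'E'
from h import *
np.set_printoptions(precision=4,suppress=True)
th=np.deg2rad(-2.0);ex=np.array([np.cos(th),np.sin(th),0]);ey=np.array([-np.sin(th),np.cos(th),0])
t=env.get_state()["tcp_pos"];env.movel([.62,.25,.35],.25)
for n in("scene","top"):
    P,d=camera(n);cv2.imwrite(f"pics/{n}5.png",P)
    c=calibration(n);K=np.array([[c["fx"],0,c["cx"]],[0,c["fy"],c["cy"]],[0,0,1]])
    v,u=np.nonzero((d>0)&(P[:,:,2]<130));s=cv2.undistortPoints(np.c_[u,v].astype(float).reshape(-1,1,2),K,np.array([c["k1"],0,0,0,0])).reshape(-1,2)
    W=(np.c_[s,np.ones(len(s))]*d[v,u][:,None]-c["tvec"].ravel())@cv2.Rodrigues(c["rvec"])[0]
    B=P[v,u].astype(int);br=(B[:,2]-B[:,0]>12)&(B.max(1)<110)
    m=br&(W@ey<-.09)&(W@ey>-.25)&(W[:,0]>.38)&(W[:,0]<.7)&(W[:,2]<.06)
    im=np.zeros(P.shape[:2],np.uint8);im[v[m],u[m]]=1;_,lab,st,ce=cv2.connectedComponentsWithStats(im)
    for i in range(1,len(st)):
        if st[i,4]>25:
            q=W[m&(lab[v,u]==i)];print(n,ce[i],st[i,4],"x",np.percentile(q@ex,[3,97]),"y",np.percentile(q@ey,[3,97]),"z",np.percentile(q[:,2],[3,50,97]))
    print("floor",np.median(W[(abs(W@ey+.17)<.01)&(abs(W[:,0]-.52)<.05)][:,2]))
print("before",px2w("top",[(340,276)],.081))
a=cv2.imread("pics/top1.png");b=cv2.imread("pics/top5.png")
cv2.imwrite("pics/cmp.png",np.vstack([cv2.resize(b[130:300,380:470],None,fx=3,fy=3,interpolation=2)]))
for nm,x in(("a",a),("b",b)):
    w=x[250:300,315:365];g=(w.min(2)>105)&(np.ptp(w.astype(int),axis=2)<40);r,cc=np.nonzero(g);print(nm,"cup",cc.mean()+315,r.mean()+250,g.sum())
    w=x[190:235,150:205].astype(int);g=(w[:,:,2]-w[:,:,0]>60);r,cc=np.nonzero(g);print(nm,"timer",cc.mean()+150,r.mean()+190,g.sum())
print(env.get_state()["time"])
E
```

```text
scene [251.1568 278.6346] 6875 x [0.4088 0.6706] y [-0.2004 -0.095 ] z [0.     0.003  0.0211]
scene [281.377  260.1311] 61 x [0.5606 0.5798] y [-0.0956 -0.0901] z [0.0128 0.0191 0.0257]
floor 0.002855145599517361
top [411.     156.3846] 247 x [0.6291 0.6586] y [-0.1233 -0.0935] z [0.0019 0.0174 0.0204]
floor 0.0029341605850691206
before [[0.4303 0.0089 0.081 ]]
a cup 339.2639327024185 276.5509989484753 951
a timer 174.33098591549296 211.55105633802816 568
b cup 340.0520646319569 278.3940754039497 1114
b timer 174.42222222222222 211.4857142857143 630
18.6667
```

View pics/cmp.png

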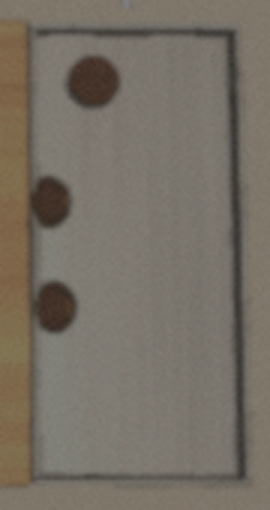

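All three are fully inside the tray walls, with two leaning stably. I'll check the cup before and after, since lighting may have skewed the centroid.

```bash
python3 - <<'E'
import cv2,numpy as np
a=cv2.imread("pics/top1.png");b=cv2.imread("pics/top5.png")
f=lambda x:cv2.resize(x[240:305,305:395],None,fx=4,fy=4,interpolation=2)
cv2.imwrite("pics/cup.png",np.hstack([f(a),f(b)]))
for x in(a,b):
    g=cv2.cvtColor(f(x),cv2.COLOR_BGR2GRAY);print(cv2.HoughCircles(g,cv2.HOUGH_GRADIENT,1,200,param1=80,param2=12,minRadius=60,maxRadius=80))
E
```

```text
None
None
```

View pics/cup.png

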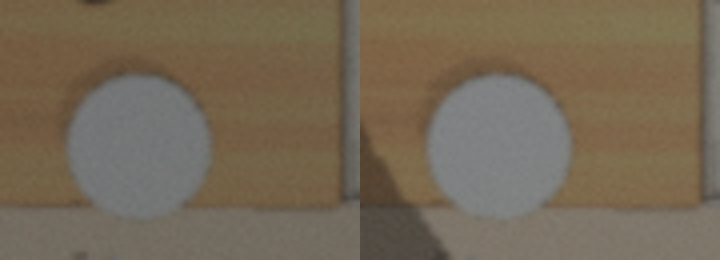

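The cup's outline is in the same place in both crops, spanning 67–211 × 73–218, so it has not moved. Handing in.

```bash
python3 -c "
from cell import job
print(job.job_done())"
```

```text
the job is handed in; nothing more can be done
None
```

All three shells were swept off the board into the tray (two lean against its inner wall), the cup and timer show no movement in before/after pictures, and the job was handed in at about 19 s of robot time.

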